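# Set up the inspection stand and present a tube's tip to its camera

## Task

Lower the white reference plate over the two pins of the camera stand until it lies flush on the base, and let go of it there without dropping it. Then take the orange-capped tube out of the rack and hold it in the air with its tip on the lens axis, 85 mm in front of the lens and midway over the pins, leaning 30 degrees from upright so that the tip points towards the lens and the cap leans straight away from it. Finish holding the tube still there; leave the blue-capped tubes in the rack and the stack of dishes beside the work where it is.

Things in the scene. Friction and masses are not known exactly. Their poses are not given: they have to be found in the camera images.
- plate: white plate, 90 (its x) x 140 (its y) x 8 mm, loose, 0.14 to 0.28 kg, flat on the bench. Two 14 mm through holes at x = 0, y = -50 and +50 mm. A black bar to pinch stands on its middle: 14 mm thick along x, 50 mm long along y, top 40 mm above the plate's underside. Origin: centre of the underside, z up. Same when turned half round
- stand: fixed camera stand; origin on the bench midway between its two pins, x towards the camera, z up. Dark grey base 20 mm high, x -50 to 155, y -70 to 70 mm. White camera on a post (x = 130 mm): x 105 to 160, z 155 to 205 mm, 50 mm wide. Seated, the plate's origin is 20 mm above this origin, its long side along the stand's y
- pin (a point): top of one of the stand's two brass pins (at x = 0, y = +50 mm in the stand's frame; the other at y = -50 mm). Pins: 10 mm diameter, ending 25 mm above the base's top, the last 6 mm tapered to 4 mm diameter
- lens (a point): centre of the front face of the camera's black lens, 36 mm diameter, 180 mm above the bench, at x = 85, y = 0 mm in the stand's frame. It looks level along the stand's -x, over the pins
- aim (a point): the point for the tube's tip: on the lens axis, 85 mm in front of the lens face, straight above the middle between the pins, 180 mm above the bench; in the stand's frame (0, 0, 180) mm
- rack: fixed blue block rack, 150 x 150 mm, 60 mm high, with four round wells 32 mm wide and 50 mm deep (floor 10 mm above the bench) at x, y = +-35 mm (70 mm apart). Origin: centre of the underside
- tube_orange: the tube to inspect: empty rigid tube, 115 mm long, standing tip down in one of the rack's wells, 28 to 56 g. Body 29 mm diameter with a plain paper band; conical tip over the lowest 15 mm ending in a flat of 8 mm diameter; ORANGE cap of 35 mm diameter on the top 18 mm (97 to 115 mm from the tip). Origin: the centre of the tip; z runs from tip to cap along the tube
- orange_cap_top (a point): centre of the top of the orange cap, 115 mm from the tip along the tube
- tube_blue1: clear-grey screw-cap tube with a plain paper band and a BLUE cap, shape and size as the orange-capped one; it stays in the rack. Origin at the centre of its tip.
- tube_blue2: clear-grey screw-cap tube with a plain paper band and a BLUE cap, shape and size as the orange-capped one; it stays in the rack. Origin at the centre of its tip.
- tube_blue3: clear-grey screw-cap tube with a plain paper band and a BLUE cap, shape and size as the orange-capped one; it stays in the rack. Origin at the centre of its tip.
- dishes: stack of four closed pale culture dishes taken as one piece, 60 mm diameter, 60 mm high, a bystander. Origin: centre of the underside

How it is judged:
By the outcome, as a careful person would: the job done as asked, in the order asked, and still so for the second after the job is handed in, while the arm keeps its last pose, push and grip.
It also fails if it takes over 66 s, if anything falls off the work surface, if the arm or the gripper's body presses on something with over 40 N, if the wrist force passes 120 N, or if a joint passes its speed limit or range.

## Robot

A 6-joint arm with a two-finger parallel gripper is mounted at the origin on the work surface. World frame = base frame: x ahead of the robot, y to its left, z up, the work surface at z = 0. Lengths are in m, angles in rad, forces in N, time in s.
With the tool pointing down it reaches from about 0.225 to 0.875 m from the base axis. Payload 3.4 kg.
Tool frame: the origin (TCP) lies on the centre line of the jaws, within the pads' length; the fingertips stand 22 mm ahead of it and the grasp point (between the pads) lies 3 mm ahead of it; z points along the fingers, y is the line along which they close (so a half turn about z gives the same grasp; the last joint's range is limited). The gripper opens to 85 mm and grips with 20 to 120 N. Pads are 22 mm wide; open, the fingers measure 114 mm over their backs; the gripper's body (76 mm by 85 mm) begins 54 mm behind the grasp point. The pads swing forward as they close: fully open they stand 13 mm farther back than shut.
Start: joints at [-1.352, 0.276, 1.505, -0, 1.361, -0.121], TCP at [0.192, -0.542, 0.253] pointing down, gripper open.
Joint ranges: [-2.89, 2.89], [-0.75, 2.08], [0.22, 2.7], [-1.18, 4.32], [0.11, 2.71], [-2.7, 2.7]. Speed limits (rad/s): [2.57, 2.57, 3.14, 3.14, 3.14, 3.14].

## Interface

Orientations are given as a unit quaternion [w, x, y, z].
In Python, from rig import readout, optics, ticket gives the robot as it stands. The module is installed in compiled form; this text tells all that it offers.
- The arm moves only by the tool pendant, called after "Call:" as a command line: name --argument value ..., lists and objects as JSON in quotes. Schema: {"type":"object","properties":{"segments":{"type":"string"},"finger_gap":{"type":"number"},"clamp_n":{"type":"number"},"only":{"type":"string"},"quiet":{"type":"boolean"},"lines":{"type":"string"}},"required":["segments"],"additionalProperties":false}. segments is a string of 1 to 5 rows, parted by semicolons, with the numbers parted by commas; each row has 4 numbers: dx, dy, dz in m, then a turn about the tool's z in rad; each row shifts and turns the commanded pose from where the row before left it, along the tool's axes as they then stand; what a row does not reach is not made up. A row lasts 1/12 s, in which the tool goes at most 0.0417 m and 0.125 rad, less where a joint would pass 70% of its speed; a pose out of reach is approached as far as the arm can. finger_gap is the finger opening in m, set as the call begins (left out keeps the last). The fingers move at their own pace and stop on an object; clamp_n is the grip in N (left out, the last holds). Time passes only in rows, so rows that do not move let the fingers close. The tool returns the time, the measured TCP pose, the force, the opening and the grip force at its end. only (a regular expression) keeps the lines of the reply that match it, lines (a string "A,B") keeps lines A to B, and quiet returns only ok. Input that does not fit is refused with a message, and nothing moves.
- readout.get_state(): the state, without advancing time (a new reading comes with each control period).
- optics.get_image(name): name is "scene" or "side" or "wrist"; returns a dict with "img" (400x640x3 uint8, red, green, blue), "camera_matrix" (3x3 intrinsics, pixels), "T" (4x4, takes a point from camera to world coordinates); the wrist camera has in their place "hand_eye" (4x4, takes a point from camera to tool coordinates, whose origin is the TCP and whose axes are the flange's). Camera axes: x right, y down, z forward; pixel columns grow to the right and rows downward; lengths in m; the calibration is good to about 2 mm. The wrist camera is an equidistant fisheye: a pixel r from the principal point sees the ray r / f radians off the axis. A picture is of the moment at which its call begins: read the wrist's pose just before it. There is no depth.
- ticket.sign_off(): hands the job in; it is judged then, once.
The state is a dict: "clock": time; "qpos": joint angles; "qd": joint speeds; "effort": joint torques, N m; "position": TCP position; "ee_rot": TCP orientation; "contact_force": force on the tool from outside, world axes, zero at the start; "moment": the same for the moment, N m; "width": finger opening in m; "gripper_force": force on a finger pad.
Only numpy, scipy, OpenCV 4.12 (cv2) and the standard library are available. Lean on these libraries where they do the work, as an engineer would, in place of code of your own. Each camera call takes 0.05 s, during which the arm holds its last target. There are 200 camera calls.

## Working session

There is one attempt and no reset: what is moved stays moved. The work goes in short steps, Python scripts to look and compute and a tool call to move; the robot and the scene stay as the last step left them, time stands still between calls to the robot, and variables do not carry over. Pictures are saved under pics/ and viewed, at most 10 in all, crops included, and the job is handed in when it is done.

```bash
mkdir -p pics; cat > h.py <<'E'
import numpy as np, cv2
from rig import readout, optics
from scipy.spatial.transform import Rotation as R
def rot(q): return R.from_quat([q[1],q[2],q[3],q[0]])
def snap(n,f):
    s=readout.get_state(); d=optics.get_image(n); cv2.imwrite('pics/'+f,d['img'][:,:,::-1])
    T=np.eye(4)
    if n=='wrist':
        T[:3,:3]=rot(s['ee_rot']).as_matrix();T[:3,3]=s['position'];T=T@np.array(d['hand_eye'])
    else: T=np.array(d['T'])
    np.savez('pics/'+f+'.npz',K=d['camera_matrix'],T=T,w=(n=='wrist')); return d
def ray(f,u,v):
    z=np.load('pics/'+f+'.npz');K=z['K'];T=z['T']
    a=np.array([(u-K[0,2])/K[0,0],(v-K[1,2])/K[1,1]])
    if z['w']:
        r=np.hypot(*a)+1e-12; d=np.r_[a/r*np.sin(r),np.cos(r)]
    else: d=np.r_[a,1]
    return T[:3,3],T[:3,:3]@d
def at(f,u,v,h):
    o,d=ray(f,u,v); return o+d*(h-o[2])/d[2]
def proj(f,p):
    z=np.load('pics/'+f+'.npz');K=z['K'];T=z['T']
    c=T[:3,:3].T@(np.array(p)-T[:3,3])
    if z['w']:
        r=np.hypot(c[0],c[1]);a=c[:2]/r*np.arctan2(r,c[2])
    else:a=c[:2]/c[2]
    return a*[K[0,0],K[1,1]]+[K[0,2],K[1,2]]
E
python3 - <<'E'
from h import *
np.set_printoptions(precision=4,suppress=True)
for n in ['scene','side','wrist']:
    d=snap(n,n+'0.png');z=np.load(f'pics/{n}0.png.npz');print(n,z['K'][[0,1,0,1],[0,1,2,2]],z['T'])
s=readout.get_state();print({k:np.round(v,3) for k,v in s.items()},rot(s['ee_rot']).as_matrix())
E
```

```text
scene [513.6728 513.6728 319.5874 197.9447] [[ 0.4393  0.6915 -0.5735  1.3661]
 [ 0.8983 -0.3475  0.269  -0.3876]
 [-0.0133 -0.6333 -0.7738  1.2051]
 [ 0.      0.      0.      1.    ]]
side [411.2346 411.2346 327.4838 196.3647] [[-0.9921 -0.0795  0.0968  0.4608]
 [-0.1237  0.4998 -0.8573  0.9862]
 [ 0.0197 -0.8625 -0.5057  0.7055]
 [ 0.      0.      0.      1.    ]]
wrist [309.7069 309.7069 322.6853 201.586 ] [[ 0.3342 -0.9085 -0.2508  0.2548]
 [-0.9425 -0.3225 -0.0873 -0.5178]
 [-0.0015  0.2655 -0.9641  0.3736]
 [ 0.      0.      0.      1.    ]]
{'clock': np.float64(0.15), 'qpos': array([-1.352,  0.276,  1.506, -0.   ,  1.361, -0.121]), 'qd': array([ 0.   , -0.   , -0.003, -0.   , -0.001, -0.001]), 'effort': array([  0.002, -41.714, -24.603,  -0.   ,   0.008,  -0.   ]), 'position': array([ 0.192, -0.542,  0.253]), 'ee_rot': array([-0.001,  0.986,  0.169, -0.   ]), 'contact_force': array([-1.002,  0.437, -0.243]), 'moment': array([0.068, 0.003, 0.016]), 'gripper_force': np.float64(0.0), 'width': np.float64(0.085)} [[ 0.9428  0.3332 -0.0003]
 [ 0.3332 -0.9428  0.0013]
 [ 0.0002 -0.0014 -1.    ]]
```

View pics/scene0.png

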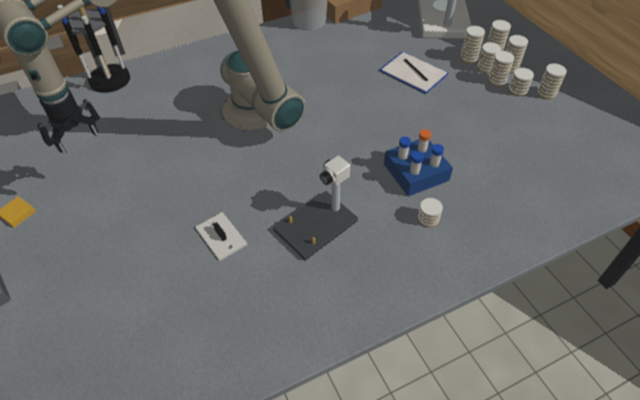

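View pics/side0.png

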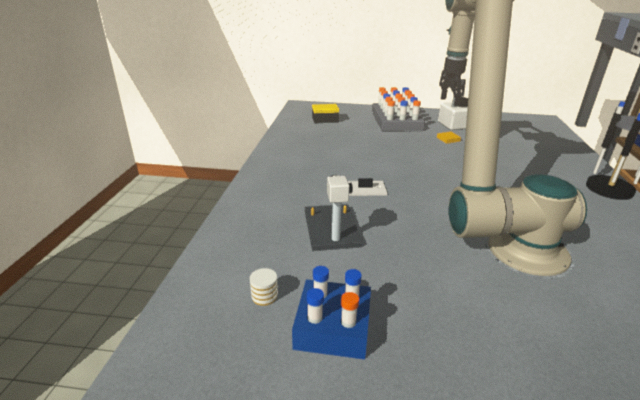

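The scene view shows the plate near (220,236), pins near (291,219) and (312,240), the lens near (326,177), the orange cap at (425,134) and the dishes at (430,212). I'll enlarge it to read positions more closely.

```bash
python3 - <<'E'
from h import *
i=cv2.imread('pics/scene0.png')[120:270,190:360]
i=cv2.resize(i,None,fx=4,fy=4,interpolation=cv2.INTER_CUBIC);cv2.imwrite('pics/c1.png',i)
for n,u,v,h in [('pinA',291,218.5,.045),('pinB',312,239,.045),('lens',325,177,.18),('plate',220,236,.008),('orange',425,133,.125),('dish',430,205,.06)]:
  print(n,at('scene0.png',u,v,h))
for n,u,v,h in [('pinA',345,207,.045),('pinB',312,209,.045),('orange',350,298,.125),('plate',366,182,.04)]:
  print(n,at('side0.png',u,v,h))
E
```

```text
pinA [ 0.53743288 -0.08961552  0.045     ]
pinB [ 0.62751161 -0.0667846   0.045     ]
lens [0.54793634 0.01334926 0.18      ]
plate [ 0.47726055 -0.28652584  0.008     ]
orange [0.4808602  0.38357819 0.125     ]
dish [0.68138386 0.2791544  0.06      ]
pinA [ 0.52665986 -0.07842844  0.045     ]
pinB [ 0.62414624 -0.05156621  0.045     ]
orange [0.47934385 0.38724095 0.125     ]
plate [ 0.4702472  -0.25906973  0.04      ]
```

View pics/c1.png

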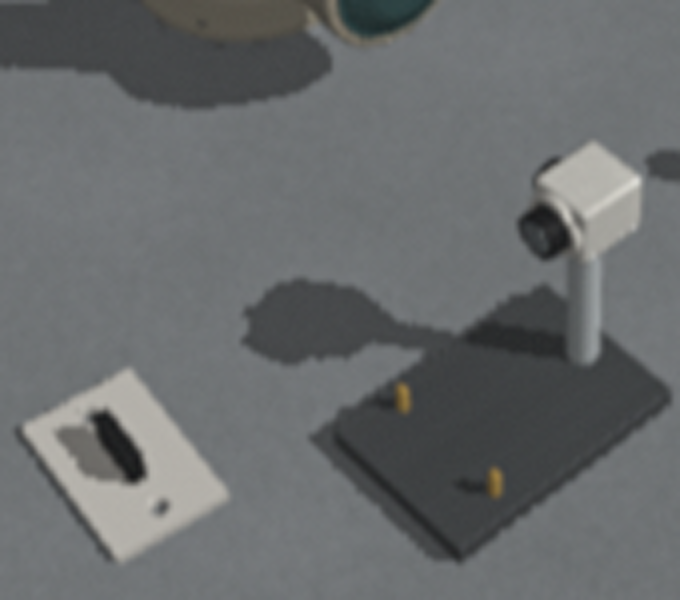

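View pics/wrist0.png

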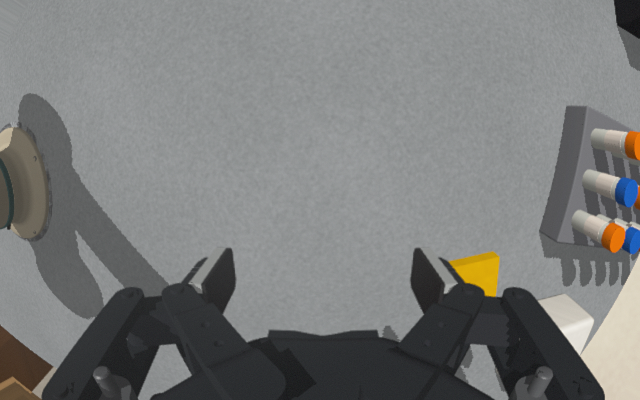

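```bash
python3 - <<'E'
from h import *
c=[at('scene0.png',190+u/4-.4,120+v/4-.4,.008) for u,v in [(20,430),(130,368),(230,495),(120,562)]]
c=np.array(c);print(c,c.mean(0));e=c[3]-c[0]+c[2]-c[1];print(np.degrees(np.arctan2(e[1],e[0])),np.linalg.norm(c[3]-c[0]),np.linalg.norm(c[1]-c[0]))
s=readout.get_state();Rm=rot(s['ee_rot']).as_matrix()
print(Rm.T@(c.mean(0)*[1,1,0]+[0,0,.253]-s['position']))
E
```

```text
[[ 0.41441713 -0.34205968  0.008     ]
 [ 0.39622761 -0.25201928  0.008     ]
 [ 0.53556046 -0.22638422  0.008     ]
 [ 0.55372517 -0.3140783   0.008     ]] [ 0.47498259 -0.28363537  0.008     ]
10.89180236250431 0.14209042032756397 0.0918593025470946
[ 3.53273770e-01 -1.48936604e-01 -8.51298434e-05]
```

Call:
pendant --segments "0.036,-0.018,0,0;0.036,-0.018,0,0;0.036,-0.018,0,0;0.036,-0.018,0,0;0.036,-0.018,0,0" --finger_gap 0.05

```text
clock: 0.57
position: [0.3321, -0.3957, 0.253]
ee_rot: [-0.0, 0.986, 0.169, -0.0]
contact_force: [0.7, -1.1, -1.3]
width: 0.0498
gripper_force: 0.0
```

Call:
pendant --segments "0.036,-0.018,0,0.05;0.036,-0.018,0,0.05;0.03,-0.015,0,0.05;0,0,0,0"

```text
clock: 0.9
position: [0.4181, -0.3147, 0.2532]
ee_rot: [-0.001, 0.995, 0.097, 0.002]
contact_force: [-0.7, -0.3, -0.6]
width: 0.0502
gripper_force: 0.0
```

```bash
python3 - <<'E'
from h import *
snap('wrist','w1.png')
E
```

```text
(no output)
```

View pics/w1.png

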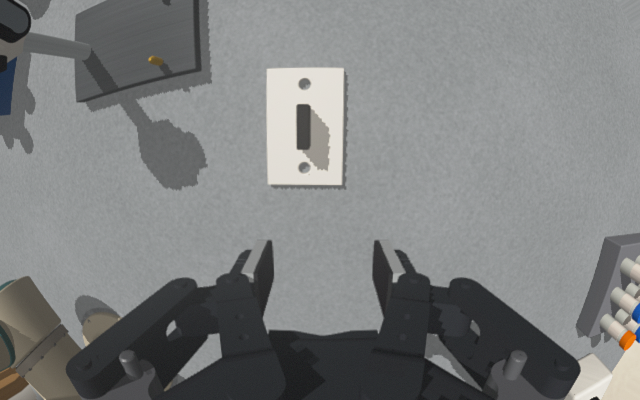

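Wrist view: the plate's holes are at (305,84) and (305,167), the bar at about (303,127), and pin A's top at about (155,60).

```bash
python3 - <<'E'
from h import *
i=cv2.imread('pics/w1.png');g=i[60:190,255:355].min(2)
# white plate outline and holes
m=(g>150).astype('uint8');n,l,st,ce=cv2.connectedComponentsWithStats(1-m)
for k in range(1,n):
  if 20<st[k,4]<300: print(st[k],ce[k]+[255,60])
a=at('w1.png',305,84,.007);b=at('w1.png',305,167,.007);c=[at('w1.png',*p,.008) for p in [(266.5,68.5),(344,68),(343.5,185.5),(267,186)]]
c=np.array(c);print(a,b,np.linalg.norm(a-b),(a+b)/2,np.degrees(np.arctan2(*(a-b)[1::-1])));print(c,c.mean(0))
print(at('w1.png',155,60,.045))
s=readout.get_state();Rm=rot(s['ee_rot']).as_matrix();print(s['position'],Rm.T@((a+b)/2-s['position']),np.degrees(np.arctan2(Rm[1,0],Rm[0,0])))
E
```

```text
[ 0  0  7  9 38] [257.73684211  64.18421053]
[72  0  8  7 34] [330.97058824  62.52941176]
[89  0 10  5 33] [348.6969697   61.51515152]
[93  5  7  9 31] [350.90322581  69.22580645]
[44 18 12 11 94] [303.76595745  82.95744681]
[ 2 29  8 13 39] [260.97435897  94.64102564]
[ 0 54 10 21 64] [258.03125 122.     ]
[95 74  5 11 34] [352.29411765 139.67647059]
[ 5 81  6 12 41] [263.19512195 146.6097561 ]
[  2 102   7   9  31] [259.5483871  166.38709677]
[ 44 102  11  11  77] [303.23376623 166.25974026]
[  0 111  12   8  49] [260.69387755 174.30612245]
[ 0.5208533  -0.27116789  0.007     ] [ 0.42338289 -0.28982273  0.007     ] 0.0992395253104022 [ 0.47211809 -0.28049531  0.007     ] 10.834801558865356
[[ 0.53186873 -0.2226906   0.008     ]
 [ 0.54857725 -0.31204127  0.008     ]
 [ 0.41030626 -0.33974646  0.008     ]
 [ 0.39174368 -0.24820294  0.008     ]] [ 0.47062398 -0.28067032  0.008     ]
[ 0.52475897 -0.0931205   0.045     ]
[ 0.416012   -0.31684982  0.25310229] [ 0.0620018  -0.02464885  0.24613836] 11.174889645414558
```

Call:
pendant --segments "0.026,-0.031,0,0;0.026,-0.031,0,0;0.026,-0.031,0,0;0.026,-0.031,0,0;0.026,-0.031,0,0"

```text
clock: 1.37
position: [0.5126, -0.1422, 0.2532]
ee_rot: [0.0, 0.996, 0.094, -0.0]
contact_force: [0.2, -0.2, -0.8]
width: 0.0502
gripper_force: 0.0
```

Call:
pendant --segments "0,0,0,0;0,0,0,0;0,0,0,0"

```text
clock: 1.62
position: [0.512, -0.1435, 0.253]
ee_rot: [0.001, 0.995, 0.095, -0.001]
contact_force: [-0.0, -0.7, 0.0]
width: 0.0498
gripper_force: 0.0
```

```bash
python3 - <<'E'
from h import *
snap('wrist','w2.png'); i=cv2.imread('pics/w2.png')
for p in [(.532,-.084,.045),(.626,-.059,.045),(.557,.01,.18)]: print(proj('w2.png',p))
i=cv2.resize(i[0:240,120:440],None,fx=2.5,fy=2.5,interpolation=cv2.INTER_CUBIC);cv2.imwrite('pics/w2c.png',i)
E
```

```text
[273.04945494 152.64669745]
[265.80858787  63.14840885]
[125.71504144 121.39360704]
```

View pics/w2c.png

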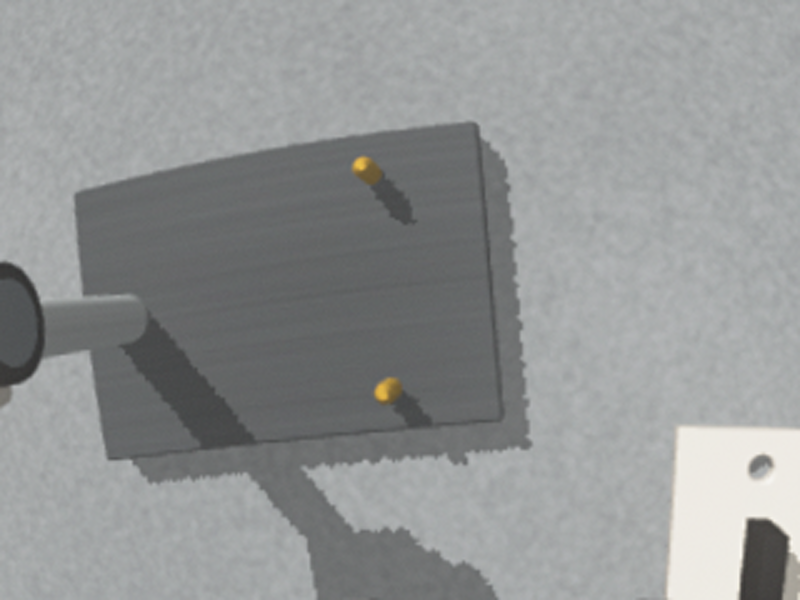

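```bash
cat >> h.py <<'E'
E
python3 - <<'E'
from h import *
P=lambda u,v,h:at('w2.png',120+u/2.5-.3,v/2.5-.3,h)[:2]
A=P(386,386,.045);B=P(361,163,.045);print('pins',A,B,np.linalg.norm(A-B),(A+B)/2,np.degrees(np.arctan2(*(B-A)[::-1])))
c=np.array([P(477,123,.02),P(502,418,.02),P(107,459,.02),P(75,195,.02)])
# frame fit: stand coordinates: B side y=-? x toward camera
loc=np.array([[-50,-70],[-50,70],[155,70],[155,-70]])/1000.
M=loc-loc.mean(0);N=c-c.mean(0)
th=np.arctan2((M[:,0]*N[:,1]-M[:,1]*N[:,0]).sum(),(M*N).sum());Q=np.array([[np.cos(th),-np.sin(th)],[np.sin(th),np.cos(th)]])
t=c.mean(0)-Q@loc.mean(0);print('base fit origin',t,'yaw',np.degrees(th),'res',c-(loc@Q.T+t)); print('pred pins',Q@[0,.05]+t,Q@[0,-.05]+t)
f='w2.png';H=P(760,467,.007);print('hole',H)
E
```

```text
pins [ 0.53064269 -0.08538715] [ 0.62384611 -0.05754771] 0.09727235931989836 [ 0.5772444  -0.07146743] 16.630646650396386
base fit origin [ 0.57468048 -0.07183586] yaw 105.73944657104602 res [[-1.34156799e-03  2.67613422e-04]
 [ 1.24432584e-03  1.32116434e-03]
 [ 1.50745786e-03 -3.23614901e-05]
 [-1.41021571e-03 -1.55641627e-03]]
pred pins [ 0.52655522 -0.08539901] [ 0.62280574 -0.0582727 ]
hole [ 0.5216676  -0.26984342]
```

Call:
pendant --segments "-0.0163,0.0316,0,0;-0.0163,0.0316,0,0;-0.0163,0.0316,0,0;-0.0163,0.0316,0,0;0,0,0,0"

```text
clock: 2.08
position: [0.4695, -0.2868, 0.2532]
ee_rot: [0.003, 0.996, 0.091, -0.001]
contact_force: [-0.1, -0.0, 0.1]
width: 0.0499
gripper_force: 0.0
```

Call:
pendant --segments "0,0,0.038,0;0,0,0.038,0;0,0,0.038,0;0,0,0.03,0;0,0,0,0"

```text
clock: 2.5
position: [0.4674, -0.2774, 0.1036]
ee_rot: [-0.004, 0.996, 0.093, -0.005]
contact_force: [-0.9, 0.8, -0.0]
width: 0.0496
gripper_force: 0.0
```

```bash
python3 - <<'E'
from h import *
s=[readout.get_state()['position']]
s=s[0];Rm=rot(readout.get_state()['ee_rot']).as_matrix();print(s,Rm.T@(np.array([.472,-.280,.037])-s),np.degrees(np.arctan2(Rm[1,0],Rm[0,0])))
E
```

```text
[ 0.46741837 -0.27735505  0.10360522] [0.00460862 0.00408453 0.06653059] 10.712211221580963
```

Call:
pendant --segments "0,0,0,0;0,0,0,0"

```text
clock: 2.67
position: [0.4731, -0.2804, 0.1109]
ee_rot: [0.001, 0.996, 0.094, 0.001]
contact_force: [-0.3, 0.2, 0.2]
width: 0.0502
gripper_force: 0.0
```

Call:
pendant --segments "0,0,0,0;0,0,0,0"

```text
clock: 2.83
position: [0.4737, -0.28, 0.1116]
ee_rot: [0.002, 0.996, 0.095, 0.002]
contact_force: [1.2, 0.1, -1.0]
width: 0.0498
gripper_force: 0.0
```

Call:
pendant --segments "0,0,0.02,0;0,0,0.02,0;0,0,0.017,0;0,0,0.01,0;0,0,0.005,0"

```text
clock: 3.25
position: [0.4725, -0.2787, 0.0371]
ee_rot: [0.0, 0.995, 0.095, -0.0]
contact_force: [-0.0, -0.9, -0.5]
width: 0.0499
gripper_force: 0.0
```

Call:
pendant --segments "0,0,0,0;0,0,0,0;0,0,0,0;0,0,0,0;0,0,0,0" --finger_gap 0 --clamp_n 50

```text
clock: 3.67
position: [0.4735, -0.2796, 0.0386]
ee_rot: [0.001, 0.995, 0.095, 0.001]
contact_force: [0.2, -0.3, 3.3]
width: 0.0128
gripper_force: 50.8
```

Call:
pendant --segments "0,0,0,0;0,0,0,0;0,0,0,0"

```text
clock: 3.92
position: [0.4735, -0.2796, 0.0386]
ee_rot: [0.001, 0.995, 0.095, 0.001]
contact_force: [0.8, -0.2, 6.0]
width: 0.0131
gripper_force: 51.0
```

Call:
pendant --segments "0,0,-0.01,0;0,0,-0.025,0;0,0,-0.025,0;0,0,-0.025,0;0,0,-0.01,0"

```text
clock: 4.33
position: [0.4735, -0.2794, 0.1355]
ee_rot: [0.002, 0.995, 0.095, 0.002]
contact_force: [0.9, -0.5, -2.9]
width: 0.0128
gripper_force: 50.1
```

Call:
pendant --segments "0.0234,-0.0308,0,0;0.0234,-0.0308,0,0;0.0234,-0.0308,0,0;0.0234,-0.0308,0,0;0.0234,-0.0308,0,0"

```text
clock: 4.75
position: [0.5579, -0.1036, 0.1317]
ee_rot: [-0.0, 0.996, 0.094, -0.001]
contact_force: [0.1, -1.1, -2.5]
width: 0.0129
gripper_force: 50.0
```

Call:
pendant --segments "0.0234,-0.0308,0,0;0,0,0,-0.089;0,0,0,0;0,0,0,0;0,0,0,0"

```text
clock: 5.17
position: [0.5745, -0.0715, 0.1317]
ee_rot: [-0.0, 0.99, 0.138, -0.001]
contact_force: [0.1, -0.2, -1.4]
width: 0.0129
gripper_force: 50.1
```

```bash
python3 - <<'E'
from h import *
snap('wrist','w3.png'); s=readout.get_state();Rm=rot(s['ee_rot']).as_matrix();print(s['position'],np.degrees(np.arctan2(Rm[1,0],Rm[0,0])),Rm[:,2],s['contact_force'])
i=cv2.imread('pics/w3.png');cv2.imwrite('pics/w3c.png',cv2.resize(i[0:300,160:480],None,fx=2,fy=2,interpolation=cv2.INTER_CUBIC))
E
```

```text
[ 0.57465124 -0.07182382  0.1319019 ] 15.81917783542296 [-1.30522064e-03 -1.95817260e-04 -9.99999129e-01] [-0.49611797  0.31204591 -2.65578096]
```

View pics/w3c.png

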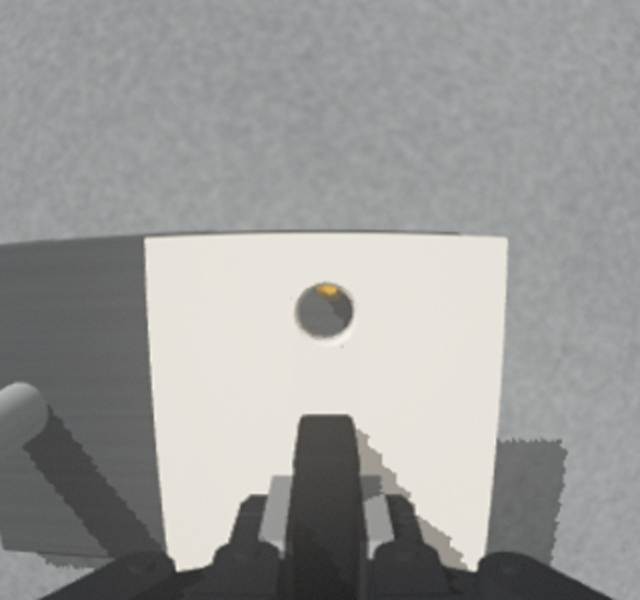

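```bash
python3 - <<'E'
from h import *
f='w3.png';P=lambda u,v,h:at(f,160+u/2-.25,v/2-.25,h)
z=np.load('pics/w3.png.npz');print('cam',z['T'][:3,3])
H=P(325,311,.1013);print('hole',H)
print('pinB visible',P(329,290,.045),'expected pinB px',(proj(f,[.6231,-.0577,.045])-[160,0])*2)
s=readout.get_state();Rm=rot(s['ee_rot']).as_matrix();print('hole in tool',Rm.T@(H-s['position']))
c=np.array([P(145,238,.1013),P(508,238,.1013)]);print(c,np.linalg.norm(c[0]-c[1]),Rm.T@(c.mean(0)-s['position']))
print('base edge far',P(145,236,.02),P(460,234,.02))
E
```

```text
cam [ 0.63927025 -0.05146042  0.25270884]
hole [ 0.62148431 -0.05628044  0.1013    ]
pinB visible [ 0.62208566 -0.05741265  0.045     ] expected pinB px [330.15830554 286.8459505 ]
hole in tool [ 0.04933654 -0.00218279  0.0305377 ]
[[ 0.62762107 -0.00804789  0.1013    ]
 [ 0.65232549 -0.09477088  0.1013    ]] 0.09017308866508057 [ 0.06845311 -0.00182923  0.03051262]
base edge far [0.62211461 0.01545448 0.02      ] [ 0.6547743  -0.09954584  0.02      ]
```

Call:
pendant --segments "0.0005,0.0018,0,0;0,0,0.015,0;0,0,0.015,0;0,0,0.008,0;0,0,0,0"

```text
clock: 5.63
position: [0.5747, -0.073, 0.0924]
ee_rot: [-0.001, 0.99, 0.138, -0.002]
contact_force: [0.2, 0.9, -1.9]
width: 0.0133
gripper_force: 50.1
```

Call:
pendant --segments "0,0,0,0;0,0,0,0;0,0,0,0"

```text
clock: 5.88
position: [0.5771, -0.0728, 0.0952]
ee_rot: [0.0, 0.99, 0.139, 0.001]
contact_force: [-0.0, 0.1, -1.7]
width: 0.0128
gripper_force: 50.1
```

```bash
python3 - <<'E'
from h import *
snap('wrist','w4.png'); s=readout.get_state();Rm=rot(s['ee_rot']).as_matrix();print(s['position'],np.degrees(np.arctan2(Rm[1,0],Rm[0,0])))
i=cv2.imread('pics/w4.png');zt=s['position'][2]-.0386+.008
h=cv2.cvtColor(i,cv2.COLOR_BGR2HSV);cp=proj('w4.png',s['position']+Rm@[.0493,-.002,.0306]);print('exp hole',cp)
x0,y0=(cp-20).astype(int);w=h[y0:y0+40,x0:x0+40]
ye=(w[...,1]>90)&(w[...,0]>10)&(w[...,0]<35);print('yellow',[ (a.min(),a.max(),a.mean()) for a in np.nonzero(ye)[::-1]] if ye.any() else 0, ye.sum(),(x0,y0))
dk=(w[...,2]<165)|ye
n,l,st,ce=cv2.connectedComponentsWithStats(dk.astype('uint8'));print(st[1:],ce[1:]+[x0,y0])
print(zt)
cv2.imwrite('pics/w4c.png',cv2.resize(i[y0-10:y0+50,x0-20:x0+60],None,fx=8,fy=8,interpolation=cv2.INTER_CUBIC))
E
```

```text
[ 0.57708323 -0.07267584  0.09517747] 15.958155282752603
exp hole [321.5722843 155.3653962]
yellow [(np.int64(14), np.int64(28), np.float64(21.02061855670103)), (np.int64(8), np.int64(23), np.float64(15.231958762886597))] 194 (np.int64(301), np.int64(135))
[[  7   7  29  27 599]] [[321.86143573 154.92487479]]
0.0645774699916941
```

View pics/w4c.png

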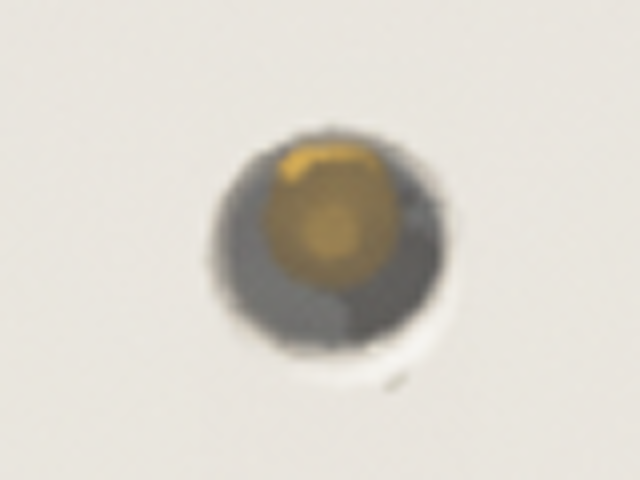

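The pin's tip shows inside the hole at crop (331,229), and the hole's rim is centred near (331,250). I'll work out the offset.

```bash
python3 - <<'E'
from h import *
f='w4.png';zt=.0646
H=at(f,321.9,155.7,zt);p=at(f,321.9,153.1,.045);T=np.load('pics/w4.png.npz')['T']
s=readout.get_state();Rm=rot(s['ee_rot']).as_matrix();print(H,p,Rm.T@(p-H),'hole tool',Rm.T@(H-s['position']))
print('rim r px',proj(f,H+Rm@[0,.007,0])-proj(f,H),proj(f,H+Rm@[.007,0,0])-proj(f,H))
E
```

```text
[ 0.62386527 -0.05741573  0.0646    ] [ 0.62300197 -0.05763528  0.045     ] [-9.20611788e-04 -4.48083659e-05  1.95985704e-02] hole tool [ 0.04912753 -0.00183899  0.03065152]
rim r px [14.22604833  0.03861473] [ 4.95816423e-03 -1.41475431e+01]
```

Call:
pendant --segments "-0.0008,0.0002,0,0;0,0,0.007,0;0,0,0.007,0;0,0,0,0;0,0,0,0"

```text
clock: 6.35
position: [0.575, -0.0726, 0.0794]
ee_rot: [-0.0, 0.99, 0.139, -0.001]
contact_force: [-0.1, 0.3, -2.3]
width: 0.0128
gripper_force: 50.1
```

Call:
pendant --segments "0,0,0.006,0;0,0,0.006,0;0,0,0.003,0;0,0,0,0;0,0,0,0"

```text
clock: 6.77
position: [0.5755, -0.0728, 0.0649]
ee_rot: [-0.0, 0.99, 0.139, -0.0]
contact_force: [0.3, 0.7, -2.6]
width: 0.0133
gripper_force: 50.1
```

No lateral forces, and the pins are in the holes. Next I lower the last 6 mm gently.

Call:
pendant --segments "0,0,0.003,0;0,0,0.002,0;0,0,0,0;0,0,0,0;0,0,0,0"

```text
clock: 7.18
position: [0.5758, -0.0728, 0.0604]
ee_rot: [0.0, 0.99, 0.139, 0.0]
contact_force: [-0.1, 0.9, -2.5]
width: 0.0134
gripper_force: 50.1
```

Call:
pendant --segments "0,0,0.001,0;0,0,0,0;0,0,0.0005,0;0,0,0,0;0,0,0,0"

```text
clock: 7.6
position: [0.5758, -0.0729, 0.0588]
ee_rot: [0.0, 0.99, 0.139, 0.0]
contact_force: [0.7, -0.3, -2.7]
width: 0.0129
gripper_force: 50.1
```

Call:
pendant --segments "0,0,0.0007,0;0,0,0,0;0,0,0,0;0,0,0,0"

```text
clock: 7.93
position: [0.5759, -0.0729, 0.0586]
ee_rot: [0.0, 0.99, 0.139, 0.0]
contact_force: [-2.2, 0.1, 4.2]
width: 0.0131
gripper_force: 51.0
```

Call:
pendant --segments "0,0,0.0005,0;0,0,0,0;0,0,0,0;0,0,0,0"

```text
clock: 8.27
position: [0.5758, -0.0728, 0.0586]
ee_rot: [0.0, 0.99, 0.139, 0.0]
contact_force: [-2.8, 0.2, 7.2]
width: 0.0129
gripper_force: 51.5
```

Call:
pendant --segments "0,0,0,0;0,0,0,0;0,0,0,0;0,0,0,0;0,0,0,0" --finger_gap 0.045

```text
clock: 8.68
position: [0.5758, -0.0729, 0.0574]
ee_rot: [0.0, 0.99, 0.139, -0.0]
contact_force: [0.3, -0.2, -0.0]
width: 0.0447
gripper_force: 0.0
```

Call:
pendant --segments "0,0,-0.01,0;0,0,-0.03,0;0,0,-0.04,0;0,0,-0.04,0;0,0,-0.04,0"

```text
clock: 9.1
position: [0.5754, -0.0727, 0.2199]
ee_rot: [0.0, 0.99, 0.139, -0.0]
contact_force: [1.4, -0.1, -1.0]
width: 0.0452
gripper_force: 0.0
```

Call:
pendant --segments "0,0,-0.04,0;0,0,-0.03,0;0,0,0,0;0,0,0,0;0,0,0,0"

```text
clock: 9.52
position: [0.5751, -0.0727, 0.2874]
ee_rot: [-0.0, 0.99, 0.139, -0.0]
contact_force: [0.3, -0.4, -0.5]
width: 0.0452
gripper_force: 0.0
```

```bash
python3 - <<'E'
from h import *
snap('wrist','w5.png');snap('scene','scene1.png')
for p in [(405,143),(425,134),(438,149),(416,157)]: print(at('scene0.png',*p,.123))
s=readout.get_state();print(s['qpos'],s['position'])
a=cv2.resize(cv2.imread('pics/w5.png'),(500,312));b=cv2.resize(cv2.imread('pics/scene1.png')[110:240,240:470],None,fx=2.2,fy=2.2)
o=np.zeros((600,506,3),'uint8');o[:312,:500]=a;o[313:313+b.shape[0],:b.shape[1]]=b;cv2.imwrite('pics/m5.png',o)
E
```

```text
[0.48844729 0.3083486  0.123     ]
[0.48287621 0.38259145 0.123     ]
[0.55337387 0.38135447 0.123     ]
[0.55178718 0.30608007 0.123     ]
[-2.45684218e-01  2.68289597e-01  1.43506263e+00 -5.70381740e-05
  1.44165204e+00  1.04635702e+00] [ 0.57477977 -0.07259736  0.28594882]
```

View pics/m5.png

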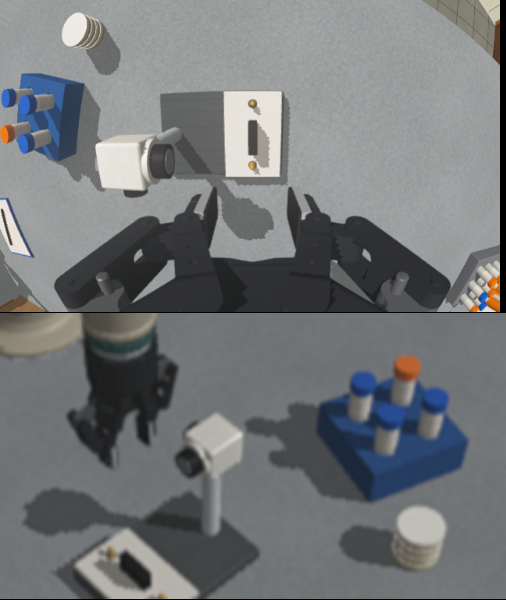

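The plate sits flush on both pins and the rack's orange tube is at its robot-side, +y corner. I'll move over to the rack now.

Call:
pendant --segments "0.002,-0.038,0,0;0.002,-0.038,0,0;0.002,-0.038,0,0;0.002,-0.038,0,0;0.002,-0.038,0,0"

```text
clock: 10.03
position: [0.5317, 0.1139, 0.2858]
ee_rot: [-0.0, 0.99, 0.139, -0.002]
contact_force: [0.4, 0.8, 0.5]
width: 0.0449
gripper_force: 0.0
```

Call:
pendant --segments "0.002,-0.038,0,0;0.002,-0.038,0,0;0.002,-0.038,0,0;0.002,-0.038,0,0;0.002,-0.038,0,0"

```text
clock: 10.45
position: [0.489, 0.2994, 0.2857]
ee_rot: [0.001, 0.99, 0.139, -0.002]
contact_force: [0.4, 0.7, 0.7]
width: 0.045
gripper_force: 0.0
```

Call:
pendant --segments "0,-0.02,0,-0.125;0,0,0,-0.125;0,0,0,-0.125;0,0,0,-0.125;0,0,0,-0.125"

```text
clock: 10.87
position: [0.4841, 0.3173, 0.2855]
ee_rot: [0.0, 0.898, 0.44, -0.002]
contact_force: [1.0, 0.9, 0.5]
width: 0.0449
gripper_force: 0.0
```

Call:
pendant --segments "0,0,0,-0.125;0,0,0,-0.125;0,0,0,-0.125;0,0,0,-0.125;0,0,0,-0.125"

```text
clock: 11.28
position: [0.4842, 0.3169, 0.2855]
ee_rot: [-0.001, 0.72, 0.694, -0.002]
contact_force: [0.6, 0.2, 0.1]
width: 0.0452
gripper_force: 0.0
```

Call:
pendant --segments "0,0,0,-0.04;0,0,0,0;0,0,0,0;0,0,0,0"

```text
clock: 11.62
position: [0.4846, 0.3171, 0.2866]
ee_rot: [-0.0, 0.708, 0.706, -0.001]
contact_force: [0.6, -0.0, 0.2]
width: 0.0447
gripper_force: 0.0
```

```bash
python3 - <<'E'
from h import *
snap('wrist','w6.png');f='w6.png'
s=readout.get_state();Rm=rot(s['ee_rot']).as_matrix();print(s['position'],s['qpos'],np.degrees(np.arctan2(Rm[1,0],Rm[0,0])))
h=cv2.cvtColor(cv2.imread('pics/w6.png'),cv2.COLOR_BGR2HSV)
for nm,lo,hi in [('or',5,16),('bl',105,120)]:
  m=((h[...,0]>=lo)&(h[...,0]<=hi)&(h[...,1]>150)&(h[...,2]>(130 if nm=='or' else 100))).astype('uint8')
  n,l,st,ce=cv2.connectedComponentsWithStats(m)
  for k in range(1,n):
    if st[k,4]>150: print(nm,st[k],ce[k],at(f,*ce[k],.12))
E
```

```text
[0.4846719  0.31711928 0.28684502] [ 4.59339037e-01  2.66650657e-01  1.43517520e+00 -9.87965328e-05
  1.44121400e+00  4.62161402e-01] 89.83905218529654
or [ 298   97   37   37 1087] [316.02207912 114.89236431] [0.47826586 0.38895498 0.12      ]
bl [ 49   0  82  70 157] [89.45859873 32.81528662] [0.21822439 0.50697047 0.12      ]
bl [ 283   82  132  129 9613] [362.27171539 149.56673255] [0.52126856 0.35682246 0.12      ]
```

View pics/w6.png

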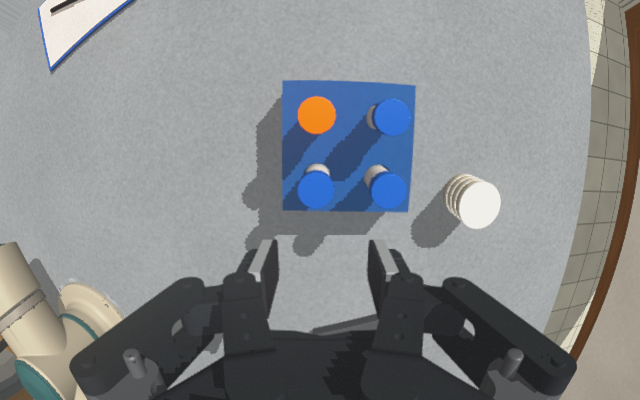

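Call:
pendant --segments "0.015,-0.003,0.03,0;0.015,0,0.03,0;0,0,0.02,0;0,0,0,0;0,0,0,0" --finger_gap 0.055

```text
clock: 12.08
position: [0.4814, 0.3469, 0.2066]
ee_rot: [-0.0, 0.708, 0.706, -0.001]
contact_force: [0.2, 0.2, 0.1]
width: 0.0545
gripper_force: 0.0
```

```bash
python3 - <<'E'
from h import *
f='w6.png'
c=np.array([at(f,*p,.06) for p in [(283,81),(415,86),(408,212),(283,210)]]);print(c[:,:2],c.mean(0))
print(at(f,316.5,115,.125))
snap('wrist','w7.png');f='w7.png'
s=readout.get_state();Rm=rot(s['ee_rot']).as_matrix();print(s['position'])
h=cv2.cvtColor(cv2.imread('pics/'+f),cv2.COLOR_BGR2HSV)
m=((h[...,0]>=5)&(h[...,0]<=16)&(h[...,1]>150)&(h[...,2]>130)).astype('uint8')
n,l,st,ce=cv2.connectedComponentsWithStats(m)
for k in range(1,n):
    if st[k,4]>150: print(st[k],ce[k],at(f,*ce[k],.125),Rm.T@(at(f,*ce[k],.125)-s['position']))
E
```

```text
[[0.44038758 0.42859119]
 [0.58906911 0.42573763]
 [0.58694656 0.2766638 ]
 [0.43719496 0.27964911]] [0.51339955 0.35266043 0.06      ]
[0.47881038 0.38880451 0.125     ]
[0.4823682  0.34727513 0.20816379]
[ 293  132   52   52 2008] [318.69073705 158.04531873] [0.47849045 0.38948196 0.125     ] [ 0.04220147 -0.00402083  0.08315972]
```

Call:
pendant --segments "0.021,-0.001,0,0;0.021,-0.001,0,0;0,0,0.02,0;0,0,0.03,0;0,0,0.02,0"

```text
clock: 12.55
position: [0.481, 0.3898, 0.1386]
ee_rot: [0.001, 0.708, 0.706, 0.002]
contact_force: [0.6, -1.0, -1.0]
width: 0.0548
gripper_force: 0.0
```

Call:
pendant --segments "0,0,0.01,0;0,0,0.006,0;0,0,0,0;0,0,0,0"

```text
clock: 12.88
position: [0.4812, 0.3896, 0.1231]
ee_rot: [0.0, 0.708, 0.706, 0.001]
contact_force: [0.5, -0.3, -0.2]
width: 0.0555
gripper_force: 0.0
```

Call:
pendant --segments "0,0,0,0;0,0,0,0;0,0,0,0;0,0,0,0;0,0,0,0" --finger_gap 0 --clamp_n 30

```text
clock: 13.3
position: [0.4809, 0.3898, 0.1233]
ee_rot: [0.0, 0.708, 0.706, 0.002]
contact_force: [-1.6, 1.2, 6.8]
width: 0.0338
gripper_force: 29.7
```

Call:
pendant --segments "0,0,-0.01,0;0,0,-0.02,0;0,0,-0.025,0;0,0,-0.02,0;0,0,0,0" --clamp_n 40

```text
clock: 13.72
position: [0.4823, 0.3907, 0.2018]
ee_rot: [0.001, 0.708, 0.706, 0.004]
contact_force: [0.5, 0.4, -0.3]
width: 0.0333
gripper_force: 40.2
```

Call:
pendant --segments "0.02,0,0,0;0.025,0,0,0;0.025,0,0,0;0,0,0,0;0,0,0,0"

```text
clock: 14.13
position: [0.4796, 0.4599, 0.1956]
ee_rot: [0.0, 0.707, 0.707, -0.001]
contact_force: [-0.2, -0.7, -1.0]
width: 0.0337
gripper_force: 40.2
```

```bash
python3 - <<'E'
from h import *
snap('wrist','w8.png');snap('side','side8.png');f='w8.png'
s=readout.get_state();Rm=rot(s['ee_rot']).as_matrix();p=s['position'];print(p,s['width'],s['contact_force'])
h=cv2.cvtColor(cv2.imread('pics/'+f),cv2.COLOR_BGR2HSV)
m=((h[...,0]>=4)&(h[...,0]<=16)&(h[...,1]>140)&(h[...,2]>60)).astype('uint8')
n,l,st,ce=cv2.connectedComponentsWithStats(m)
for k in range(1,n):
    if st[k,4]>80: print(st[k],ce[k])
for o in (-.01,0,.01): print(proj(f,p+Rm@[0,0,o]),proj(f,p+Rm@[.0175,0,o]))
h=cv2.cvtColor(cv2.imread('pics/side8.png'),cv2.COLOR_BGR2HSV)
m=((h[...,0]>=4)&(h[...,0]<=16)&(h[...,1]>140)&(h[...,2]>60)).astype('uint8')
n,l,st,ce=cv2.connectedComponentsWithStats(m)
for k in range(1,n):
    if st[k,4]>80: print('side',st[k],ce[k])
for z in (-.01,0,.01,.02): print(z,proj('side8.png',p+[0,0.0175,z]))
E
```

```text
[0.47975855 0.45845503 0.19582306] 0.0334176042535373 [ 0.0956447   0.65619215 -0.60221304]
[ 555  161   85  239 2174] [607.9323827  292.95032199]
[ 284  233   78   79 4895] [322.63983657 272.88314607]
[323.32053803 293.42924954] [323.46702836 256.06271797]
[323.27582377 281.56498119] [323.40788313 245.96486559]
[323.2360764  271.08116152] [323.35615145 237.17828129]
side [136 164  86  16 650] [172.23230769 171.07384615]
side [  0 224  74  71 843] [ 29.09489917 260.3024911 ]
side [339 290  19  20 333] [347.90690691 299.04204204]
-0.01 [347.45764672 308.67937973]
0 [347.71902632 304.40534859]
0.01 [347.98422627 300.06884778]
0.02 [348.25333095 295.66849761]
```

Call:
pendant --segments "0,0,0.015,0;0,0,0.02,0;0,0,0.013,0;0,0,0.005,0;0,0,0,0" --clamp_n 30

```text
clock: 14.65
position: [0.4795, 0.4576, 0.142]
ee_rot: [-0.0, 0.708, 0.706, -0.002]
contact_force: [-0.6, -1.3, -0.3]
width: 0.0335
gripper_force: 40.2
```

Call:
pendant --segments "-0.01,0,0,0;-0.008,0,0,0;-0.006,0,0,0;0,0,0,0;0,0,0,0"

```text
clock: 15.07
position: [0.4807, 0.4355, 0.1449]
ee_rot: [-0.0, 0.708, 0.706, 0.001]
contact_force: [0.8, 2.4, 1.4]
width: 0.0337
gripper_force: 40.2
```

Call:
pendant --segments "-0.006,0,0,0;-0.006,0,0,0;-0.006,0,0,0;0,0,0,0;0,0,0,0"

```text
clock: 15.48
position: [0.4803, 0.4165, 0.1436]
ee_rot: [0.0, 0.708, 0.706, -0.0]
contact_force: [-0.3, 0.8, 1.8]
width: 0.0333
gripper_force: 40.3
```

Call:
pendant --segments "-0.006,0,0,0;-0.006,0,0,0;-0.003,0,0,0;0,0,0,0;0,0,0,0"

```text
clock: 15.9
position: [0.4798, 0.4017, 0.1435]
ee_rot: [0.0, 0.708, 0.706, -0.001]
contact_force: [-0.1, 1.9, 0.8]
width: 0.0335
gripper_force: 40.2
```

Call:
pendant --segments "0.01,0,-0.02,0;0.01,0,-0.03,0;0,0,-0.03,0;0,0,0,0;0,0,0,0" --clamp_n 60

```text
clock: 16.32
position: [0.4808, 0.4219, 0.2253]
ee_rot: [0.001, 0.708, 0.707, 0.001]
contact_force: [-0.8, 0.0, -0.5]
width: 0.0325
gripper_force: 60.1
```

```bash
python3 - <<'E'
from h import *
snap('wrist','w9.png');snap('scene','scene9.png');f='w9.png'
s=readout.get_state();Rm=rot(s['ee_rot']).as_matrix();p=s['position'];print(p,s['width'],s['contact_force'])
for th in (0,20,25,30,35):
  t=np.radians(th);d=np.array([np.sin(t),0,np.cos(t)]);g=np.array([0,0,.007])
  print(th,'tip',proj(f,p+Rm@(g+.106*d)),'captop',proj(f,p+Rm@(g-.009*d)))
i=cv2.imread('pics/'+f);h=cv2.cvtColor(i,cv2.COLOR_BGR2HSV)
for v in range(100,300,4): print(v,' '.join('%3d/%3d/%3d'%tuple(h[v,u]) for u in range(292,352,10)))
E
```

```text
[0.4794134  0.42104562 0.22239931] 0.033150123413278616 [ 0.25593978  0.274721   -0.83443388]
0 tip [320.42160402 207.29582008] captop [319.92821811 279.20213137]
20 tip [320.38304481 163.31084098] captop [319.94872996 284.43415389]
25 tip [320.37155023 152.5316014 ] captop [319.95467672 285.45423907]
30 tip [320.35892125 141.86954016] captop [319.96083055 286.34313755]
35 tip [320.34489334 131.34345415] captop [319.96713033 287.0952716 ]
100  98/  6/164  90/  5/159  90/  5/162  80/  5/161  98/  6/159 100/  5/157
104  90/  3/155  75/  6/163 100/  5/162 105/  3/158 100/  5/162  80/  5/157
108 105/  6/160 100/  5/158  90/  7/156 100/  5/163  90/  5/161  98/  6/164
112  90/  3/157  90/  5/159  98/  6/163  83/  6/157 105/  6/162 100/  5/163
116  90/  5/160  90/  5/168  83/  6/158  83/  6/163 
[... 2743 characters left out ...]
/204  12/205/157
264  14/244/203  14/242/199  14/241/201  14/235/203  14/237/203  14/240/203
268  14/238/201  14/241/200  14/242/202  14/239/203  14/241/203  14/240/203
272  14/241/199  14/242/199  14/238/201  14/242/201  14/242/203  14/242/203
276  14/242/199  14/242/198  14/242/199  15/242/200  14/241/202  12/206/156
280  14/242/196  14/242/198  14/242/199  14/242/200  14/242/200  13/212/153
284  14/242/195  14/242/197  14/242/196  14/242/198  14/236/177  14/226/151
288  14/245/197  14/242/194  14/242/196  14/242/197  13/220/152  13/221/152
292 108/161/155  14/242/195  14/242/195  14/242/196  13/224/150  14/233/151
296 109/144/126 124/ 80/ 99  15/249/198  13/220/153  13/225/151 116/105/143
```

```bash
cat > fit.py <<'E'
from h import *
from scipy.optimize import least_squares
def cross(a,thr):  # first subpixel crossing
    k=np.nonzero((a[:-1]-thr)*(a[1:]-thr)<=0)[0]; return [round(j+(thr-a[j])/(a[j+1]-a[j]+1e-9),2) for j in k]
def meas(f):
    i=cv2.imread('pics/'+f).astype(float);c=i[:,319:326].mean(1)
    return i,c
def model(f,q):
    z=np.load('pics/'+f+'.npz');K=z['K'];H=HE; 
    th,x0,z0=q;d=np.array([-np.sin(th),0,-np.cos(th)]);n=np.array([np.cos(th),0,-np.sin(th)])
    def v(s,r):
        p=np.array([x0,0,z0])+d*(s-.106)+n*r; c=H[:3,:3].T@(p-H[:3,3]);rr=np.hypot(c[0],c[1]);return (c[:2]/rr*np.arctan2(rr,c[2]))[1]*K[1,1]+K[1,2]
    return np.array([min(v(0,.004),v(.015,.0145)),v(.097,.0175),v(.115,.0175),v(.115,-.0175)])
def fit(f,ob):
    r=least_squares(lambda q:model(f,q)-ob,[.5,0,.007]);q=r.x
    tip=np.array([q[1],0,q[2]])+.106*np.array([np.sin(q[0]),0,np.cos(q[0])])
    print('theta',np.degrees(q[0]),'pivot',q[1:],'res',r.fun,'tip in tool',tip); return q
HE=np.load('he.npy') if __import__('os').path.exists('he.npy') else None
E
python3 - <<'E'
from h import *
d=optics.get_image('wrist');np.save('he.npy',d['hand_eye'])
from fit import *
i,c=meas('w9.png')
print('tip',[ (v,c[v].round()) for v in range(134,144)])
print('caplow',[ (v,c[v].round()) for v in range(222,232)])
print('captop',[ (v,c[v].round()) for v in range(253,263)])
print('capfar',[ (v,c[v].round()) for v in range(286,302)])
for v in (145,150,165,200): print(v,cross(i[v,280:370,2]-i[v,280:370,0],20), cross(i[v,280:370,2],175))
h=cv2.cvtColor(i.astype('uint8'),cv2.COLOR_BGR2HSV);m=(h[...,0]<20)&(h[...,1]>150)
for v in (236,244,252,270): print(v,np.nonzero(m[v,260:380])[0][[0,-1]]+260)
E
```

```text
tip [(134, array([163., 163., 160.])), (135, array([162., 162., 159.])), (136, array([160., 159., 157.])), (137, array([166., 168., 166.])), (138, array([196., 204., 203.])), (139, array([205., 214., 214.])), (140, array([207., 216., 216.])), (141, array([206., 216., 216.])), (142, array([206., 216., 216.])), (143, array([207., 216., 216.]))]
caplow [(222, array([217., 225., 225.])), (223, array([217., 225., 224.])), (224, array([142., 177., 225.])), (225, array([ 69., 137., 231.])), (226, array([ 31., 126., 235.])), (227, array([ 26., 127., 235.])), (228, array([ 27., 127., 235.])), (229, array([ 24., 127., 236.])), (230, array([ 22., 127., 235.])), (231, array([ 24., 128., 236.]))]
captop [(253, array([ 10., 130., 239.])), (254, array([ 10., 131., 241.])), (255, array([ 10., 126., 236.])), (256, array([ 10., 111., 219.])), (257, array([ 19., 104., 205.])), (258, array([ 18., 102., 203.])), (259, array([ 18., 103., 204.])), (260, array([ 19., 103., 204.])), (261, array([ 17., 103., 203.])), (262, array([ 17., 102., 203.]))]
capfar [(286, array([ 10.,  99., 197.])), (287, array([ 10.,  99., 197.])), (288, array([ 10.,  99., 197.])), (289, array([ 10.,  99., 197.])), (290, array([ 10.,  99., 196.])), (291, array([ 10.,  96., 191.])), (292, array([ 12.,  94., 185.])), (293, array([ 12.,  88., 174.])), (294, array([ 18.,  78., 152.])), (295, array([ 20.,  77., 150.])), (296, array([ 19.,  78., 152.])), (297, array([ 26.,  78., 152.])), (298, array([ 78.,  81., 127.])), (299, array([141.,  85.,  84.])), (300, array([169.,  89.,  49.])), (301, array([169.,  88.,  44.]))]
145 [] [np.float64(31.71), np.float64(60.2)]
150 [] [np.float64(31.0), np.float64(31.0), np.float64(63.04)]
165 [] [np.float64(29.6), np.float64(64.93)]
200 [np.float64(24.0), np.float64(24.0), np.float64(26.4), np.float64(32.0), np.float64(32.0)] [np.float64(22.9), np.float64(68.61)]
236 [293 352]
244 [288 358]
252 [287 359]
270 [285 361]
```

```bash
python3 - <<'E'
from fit import *
q=fit('w9.png',np.array([137.6,224.2,256.0,298.2]))
E
```

```text
theta 26.698728591221915 pivot [0.0021651  0.01064207] res [-0.04961193  0.16386942 -0.14815569  0.03389818] tip in tool [0.04979081 0.         0.10534049]
```

Call:
pendant --segments "0,0,0.03,0;0,0,0.03,0;0,0,0.02,0;0,0,0,0;0,0,0,0" --clamp_n 40

```text
clock: 16.88
position: [0.4789, 0.4211, 0.1413]
ee_rot: [-0.0, 0.708, 0.706, -0.003]
contact_force: [-0.3, 0.3, -0.6]
width: 0.033
gripper_force: 60.1
```

Call:
pendant --segments "-0.008,0,0,0;-0.007,0,0,0;-0.005,0,0,0;-0.0055,0,0,0;0,0,0,0"

```text
clock: 17.3
position: [0.4809, 0.3969, 0.1454]
ee_rot: [-0.0, 0.708, 0.706, 0.002]
contact_force: [-0.8, 2.4, 3.6]
width: 0.0332
gripper_force: 60.5
```

Call:
pendant --segments "0,0,0,0;0,0,0,0;0.01,0,-0.02,0;0.01,0,-0.03,0;0,0,-0.03,0" --clamp_n 60

```text
clock: 17.72
position: [0.4792, 0.4169, 0.2227]
ee_rot: [-0.0, 0.707, 0.707, -0.002]
contact_force: [-0.3, 0.8, -0.3]
width: 0.0327
gripper_force: 60.3
```

Call:
pendant --segments "0,0,0,0;0,0,0,0;0,0,0,0;0,0,0,0"

```text
clock: 18.05
position: [0.4792, 0.4157, 0.2217]
ee_rot: [-0.0, 0.708, 0.706, -0.002]
contact_force: [-1.0, -0.2, -1.3]
width: 0.0333
gripper_force: 60.3
```

```bash
python3 - <<'E'
from fit import *
snap('wrist','w10.png')
i,c=meas('w10.png')
def tab(a,b,ch): print([(v,int(c[v,ch])) for v in range(a,b)])
tab(126,142,1);tab(216,232,0);tab(250,264,2);tab(290,306,0)
s=readout.get_state();print(s['position'],s['width'])
E
```

```text
[(126, 163), (127, 163), (128, 162), (129, 160), (130, 157), (131, 158), (132, 157), (133, 159), (134, 169), (135, 196), (136, 217), (137, 218), (138, 217), (139, 217), (140, 217), (141, 218)]
[(216, 218), (217, 217), (218, 217), (219, 216), (220, 217), (221, 217), (222, 218), (223, 219), (224, 134), (225, 56), (226, 26), (227, 24), (228, 22), (229, 24), (230, 21), (231, 18)]
[(250, 239), (251, 239), (252, 239), (253, 239), (254, 241), (255, 239), (256, 230), (257, 209), (258, 193), (259, 186), (260, 195), (261, 201), (262, 201), (263, 201)]
[(290, 10), (291, 12), (292, 14), (293, 19), (294, 22), (295, 19), (296, 23), (297, 68), (298, 142), (299, 167), (300, 167), (301, 167), (302, 168), (303, 179), (304, 211), (305, 202)]
[0.47924656 0.41578004 0.22162479] 0.033338664220722854
```

```bash
python3 - <<'E'
from fit import *
q=fit('w10.png',np.array([134.8,224.2,257.0,297.4]))
from fit import model
print(model('w10.png',[np.radians(30),q[1],q[2]]))
E
```

```text
theta 28.143098089443637 pivot [0.00226388 0.01071109] res [-0.08470012  0.27948659 -0.25490631  0.06011983] tip in tool [0.05226146 0.         0.10417896]
[131.29493654 225.00042153 258.27122181 296.74441935]
```

Call:
pendant --segments "0,0,0.03,0;0,0,0.03,0;0,0,0.02,0;0,0,0,0;0,0,0,0"

```text
clock: 18.52
position: [0.4791, 0.4158, 0.1416]
ee_rot: [-0.0, 0.708, 0.706, -0.002]
contact_force: [-0.3, 1.4, 0.7]
width: 0.0329
gripper_force: 60.3
```

Call:
pendant --segments "-0.01,0,0,0;-0.008,0,0,0;-0.005,0,0,0;-0.0025,0,0,0;0,0,0,0"

```text
clock: 18.93
position: [0.4811, 0.3918, 0.1455]
ee_rot: [-0.0, 0.708, 0.706, 0.002]
contact_force: [0.1, 2.4, 3.4]
width: 0.0331
gripper_force: 60.5
```

Call:
pendant --segments "0,0,0,0;0,0,0,0;0.01,0,-0.02,0;0.01,0,-0.03,0;0,0,-0.03,0" --clamp_n 60

```text
clock: 19.35
position: [0.4788, 0.4107, 0.2223]
ee_rot: [0.0, 0.707, 0.707, -0.003]
contact_force: [0.4, 0.8, -0.3]
width: 0.0332
gripper_force: 60.3
```

Call:
pendant --segments "0,0,0,0;0,0,0,0;0,0,0,0;0,0,0,0"

```text
clock: 19.68
position: [0.479, 0.4099, 0.2215]
ee_rot: [0.0, 0.708, 0.706, -0.003]
contact_force: [-0.5, -0.3, -1.3]
width: 0.033
gripper_force: 60.3
```

```bash
python3 - <<'E'
from fit import *
snap('wrist','w11.png')
i,c=meas('w11.png')
def tab(a,b,ch): print([(v,int(c[v,ch])) for v in range(a,b)])
tab(124,140,1);tab(218,230,0);tab(250,264,2);tab(290,306,0)
s=readout.get_state();print(s['position'],s['width'])
for tip in (131.,132,133,134): fit('w11.png',np.array([tip,224.4,257.5,297.2]))
h=cv2.cvtColor(i.astype('uint8'),cv2.COLOR_BGR2HSV)
m=(h[...,0]<20)&(h[...,1]>150);r=np.nonzero(m[245,260:380])[0][[0,-1]]+260
print(r.mean(),[(v,cross(i[v,280:370,2],175)) for v in (140,145,165)])
E
```

```text
[(124, 158), (125, 157), (126, 157), (127, 158), (128, 167), (129, 192), (130, 219), (131, 220), (132, 219), (133, 220), (134, 220), (135, 220), (136, 220), (137, 220), (138, 220), (139, 220)]
[(218, 219), (219, 219), (220, 219), (221, 219), (222, 218), (223, 193), (224, 110), (225, 39), (226, 23), (227, 23), (228, 22), (229, 23)]
[(250, 240), (251, 240), (252, 240), (253, 241), (254, 240), (255, 242), (256, 241), (257, 226), (258, 202), (259, 196), (260, 195), (261, 195), (262, 195), (263, 195)
[... 312 characters left out ...]
4017 -0.15207994  0.13991623 -0.03427646] tip in tool [0.05529599 0.         0.1014928 ]
theta 29.228608344016397 pivot [0.00277583 0.00978106] res [-0.00037205  0.00122161 -0.00112186  0.0002723 ] tip in tool [0.05453515 0.         0.10228497]
theta 28.941609405530492 pivot [0.00247293 0.0103175 ] res [-0.04697719  0.15465629 -0.14177062  0.0340915 ] tip in tool [0.05376824 0.         0.10307951]
theta 28.65263219032784 pivot [0.00216843 0.01085681] res [-0.09337708  0.30822116 -0.28203064  0.06718654] tip in tool [0.05299524 0.         0.10387636]
323.0 [(140, [np.float64(30.4), np.float64(63.61)]), (145, [np.float64(29.8), np.float64(64.29)]), (165, [np.float64(28.5), np.float64(65.63)])]
```

Call:
pendant --segments "0,0,-0.02,0;0,0,-0.035,0;0,0,-0.035,0;0,0,-0.035,0;0,0,-0.02,0"

```text
clock: 20.15
position: [0.4806, 0.4112, 0.3715]
ee_rot: [0.001, 0.708, 0.706, 0.001]
contact_force: [0.9, 0.1, -0.5]
width: 0.0328
gripper_force: 60.3
```

Call:
pendant --segments "-0.02,0.005,0,-0;-0.037,0.008,0,0;-0.037,0.008,0,0;-0.037,0.008,0,0;-0.037,0.008,0,0"

```text
clock: 20.57
position: [0.5163, 0.2413, 0.3671]
ee_rot: [-0.0, 0.708, 0.707, -0.002]
contact_force: [0.2, 0.3, -0.2]
width: 0.033
gripper_force: 60.4
```

Call:
pendant --segments "-0.037,0.008,0,0;-0.037,0.008,0,0;-0.037,0.008,0,0;-0.037,0.008,0,0;-0.037,0.008,0,0"

```text
clock: 20.98
position: [0.5559, 0.056, 0.3672]
ee_rot: [-0.001, 0.708, 0.706, -0.001]
contact_force: [1.1, -0.5, -0.2]
width: 0.0325
gripper_force: 60.4
```

Call:
pendant --segments "-0.037,0.008,0,0;-0.037,0.008,0,0;-0.037,0.008,0,0;-0.037,0.008,0,0;-0.02,0.004,0,0"

```text
clock: 21.4
position: [0.592, -0.1145, 0.3665]
ee_rot: [-0.0, 0.709, 0.705, -0.002]
contact_force: [-0.3, -0.2, -0.1]
width: 0.0332
gripper_force: 60.3
```

Call:
pendant --segments "0,0,0,-0.1;0,0,0,-0.1;0,0,0,-0.08;0,0,0,0;0,0,0,0"

```text
clock: 21.82
position: [0.5916, -0.1102, 0.3674]
ee_rot: [-0.001, 0.603, 0.798, -0.001]
contact_force: [0.1, 0.8, 0.9]
width: 0.0331
gripper_force: 60.4
```

```bash
python3 - <<'E'
from fit import *
q=fit('w11.png',np.array([128.8,223.9,257.7,295.7]))
snap('wrist','w12.png')
i,c=meas('w12.png')
def tab(a,b,ch): print([(v,int(c[v,ch])) for v in range(a,b)])
tab(120,140,1);tab(218,230,0);tab(250,264,2);tab(290,306,0)
s=readout.get_state();Rm=rot(s['ee_rot']).as_matrix();print(s['position'],np.degrees(np.arctan2(Rm[1,0],Rm[0,0])),Rm[:,2])
E
```

```text
theta 30.715995770297713 pivot [0.00306294 0.0101854 ] res [-0.00800274  0.0262816  -0.02434092  0.00606206] tip in tool [0.05720594 0.         0.10131463]
[(120, 226), (121, 227), (122, 226), (123, 226), (124, 226), (125, 226), (126, 227), (127, 227), (128, 225), (129, 220), (130, 211), (131, 210), (132, 206), (133, 202), (134, 201), (135, 202), (136, 202), (137, 203), (138, 202), (139, 203)]
[(218, 209), (219, 209), (220, 209), (221, 209), (222, 207), (223, 188), (224, 110), (225, 43), (226, 30), (227, 32), (228, 31), (229, 30)]
[(250, 234), (251, 234), (252, 234), (253, 234), (254, 235), (255, 236), (256, 237), (257, 229), (258, 212), (259, 205), (260, 205), (261, 205), (262, 205), (263, 204)]
[(290, 21), (291, 22), (292, 21), (293, 21), (294, 17), (295, 42), (296, 117), (297, 149), (298, 154), (299, 154), (300, 154), (301, 156), (302, 157), (303, 157), (304, 155), (305, 154)]
[ 0.59172895 -0.11000604  0.36764987] 105.81233137449996 [-1.93157933e-03  2.56132736e-04 -9.99998102e-01]
```

Call:
pendant --segments "-0.0165,-0.006,0,0;0,0,0.02,0;0,0,0.025,0;0,0,0.02,0;0,0,0.012,0"

```text
clock: 22.28
position: [0.5895, -0.127, 0.2888]
ee_rot: [-0.002, 0.603, 0.798, -0.001]
contact_force: [-1.2, 0.1, -0.5]
width: 0.0331
gripper_force: 60.3
```

Call:
pendant --segments "0,0,0.009,0;0,0,0,0;0,0,0,0;0,0,0,0;0,0,0,0"

```text
clock: 22.7
position: [0.5914, -0.1276, 0.2839]
ee_rot: [0.001, 0.602, 0.798, 0.0]
contact_force: [-0.6, 0.1, -0.8]
width: 0.0329
gripper_force: 60.3
```

```bash
python3 - <<'E'
from fit import *
for n in ('wrist','scene','side'): snap(n,n+'13.png')
s=readout.get_state();Rm=rot(s['ee_rot']).as_matrix();p=s['position'];print(p,np.degrees(np.arctan2(Rm[1,0],Rm[0,0])))
tip=p+Rm@[.0567,0,.1008];print('tip',tip)
a=np.radians(30.5);cc=tip+Rm@(-.106*np.array([np.sin(a),0,np.cos(a)]));print('cap ctr',cc,'tilt dir',cc-tip)
for n in ('scene','side'):
  f=n+'13.png';i=cv2.imread('pics/'+f);h=cv2.cvtColor(i,cv2.COLOR_BGR2HSV)
  m=((h[...,0]>=4)&(h[...,0]<=16)&(h[...,1]>140)&(h[...,2]>60)).astype('uint8')
  k,l,st,ce=cv2.connectedComponentsWithStats(m);e=proj(f,cc)
  print(n,'exp',e,'tip exp',proj(f,tip),[(st[j],ce[j].round(1)) for j in range(1,k) if np.hypot(*(ce[j]-e))<40])
  e2=proj(f,tip).astype(int)
  print(*[''.join('%4d'%x for x in i[v,e2[0]-14:e2[0]+15:2].max(1)) for v in range(e2[1]-24,e2[1]+14,2)],sep='\n')
E
```

```text
[ 0.591162   -0.12756746  0.2834679 ] 105.92648275088041
tip [ 0.57575988 -0.07310791  0.18260928]
cap ctr [ 0.59038067 -0.12478389  0.2739976 ] tilt dir [ 0.0146208  -0.05167598  0.09138832]
scene exp [281.25211708 182.13191116] tip exp [299.86275619 194.7599279 ] [(array([273, 176,   7,  13,  69], dtype=int32), array([276.4, 181.4])), (array([283, 176,   2,   2,   3], dtype=int32), array([283.7, 176.7]))]
  37  40  58  86  88  68  54 101 120 116 116 115 115 117 115
  43  42  43  59  78 103  76  64 119 118 116 116 116 118 118
  53  43  37  48  78 111  57  80 119 119 120 116 117 118 118
 103  39  31  53  50  58  47 111 118 117 120 119 116 116 117
  53  32  31  34  39  39  83 118 117 115 116 118 115 115 116
  31  30  31  32  35  38 111 118 118 115 115 116 115 116 116
  32  31  31  35  4
[... 1378 characters left out ...]
0 190 126 141 138 139 140 145
 137 136 133 133 147 230 238 233 189 132 135 138 144 139 138
 139 138 136 133 142 230 239 230 187 130 138 138 141 137 141
 131 137 132 139 139 186 231 224 164 128 141 137 137 143 140
 138 138 136 141 136 142 203 206 138 133 138 141 136 139 140
 137 138 137 139 137 133 141 150 132 138 139 136 137 134 139
 139 135 137 135 136 138 135 139 136 135 135 138 134 135 134
 135 135 141 138 136 135 136 136 134 137 139 136 140 136 133
 135 131 135 142 135 132 132 136 139 136 134 137 135 134 137
 139 133 137 139 138 144 138 137 137 137 133 133 133 136 135
 138 133 137 134 132 137 136 133 120 137 138 158 158 158 153
 141 137 138 138 136 135 179 207 197 215 210 210 211 210 211
```

Call:
pendant --segments "0,-0.0005,0.0035,0;0,0,0,0;0,0,0,0;0,0,0,0;0,0,0,0"

```text
clock: 23.27
position: [0.5903, -0.1276, 0.2791]
ee_rot: [0.0, 0.602, 0.798, -0.0]
contact_force: [1.0, 0.6, -0.5]
width: 0.0333
gripper_force: 60.3
```

Call:
pendant --segments "0,0,0,0;0,0,0,0;0,0,0,0;0,0,0,0;0,0,0,0"

```text
clock: 23.68
position: [0.5903, -0.1276, 0.2791]
ee_rot: [0.0, 0.602, 0.798, -0.0]
contact_force: [-0.4, 0.4, 0.1]
width: 0.0332
gripper_force: 60.3
```

```bash
python3 - <<'E'
from fit import *
s=readout.get_state();Rm=rot(s['ee_rot']).as_matrix();p=s['position'];print(p,p+Rm@[.0567,0,.1],np.abs(s['qd']).max())
snap('wrist','w14.png');i,c=meas('w14.png')
print([(v,int(c[v,0])) for v in range(221,227)],[(v,int(c[v,0])) for v in range(293,299)],[(v,int(c[v,1])) for v in range(122,136)])
E
```

```text
[ 0.59033978 -0.12763693  0.27911023] [ 0.57478208 -0.07312283  0.17910493] 0.001805494528751568
[(221, 208), (222, 206), (223, 187), (224, 108), (225, 43), (226, 29)] [(293, 23), (294, 19), (295, 43), (296, 117), (297, 148), (298, 155)] [(122, 92), (123, 72), (124, 76), (125, 77), (126, 75), (127, 75), (128, 89), (129, 141), (130, 198), (131, 200), (132, 199), (133, 199), (134, 202), (135, 206)]
```

```bash
python3 -c "
from rig import ticket;print(ticket.sign_off())"
```

```text
the job is handed in; nothing more can be done
None
```

The job is handed in at about 24 s: the plate lies flush on the base over both pins, and the orange tube is held still, leaning about 30.5°, with its tip within about 2 mm of the aim point by my own measurements; the verdict was not shown.

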